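Snap the rest roller into the cane-peeling stand

ROBOT

A 6-joint arm with a two-finger parallel gripper is mounted at the origin on the work surface. World frame = base frame: x ahead of the robot, y to its left, z up, the work surface at z = 0. Lengths are in m, angles in degrees, forces in N, time in s.
With the tool pointing down it reaches from about 0.25 to 0.725 m from the base axis. Payload 9.7 kg.
Tool frame: the origin (TCP) lies between the finger pads; the fingertips stand 17 mm ahead of it and the grasp point (between the pads) lies 2 mm behind it; z points along the fingers, y is the direction in which the jaws open and shut (so a half turn about z gives the same grasp; the last joint's range is limited). The gripper opens to 85 mm and grips with 20 to 120 N. Pads are 22 mm wide; open, the fingers measure 114 mm over their backs; the gripper's body (76 mm by 85 mm) begins 54 mm behind the grasp point. The pads swing forward as they close: fully open they stand 13 mm farther back than shut.
Start: joints at [74.714, 4.979, 10.078, 95.1, 0, 90], TCP at [0.145, 0.531, 0.248] pointing down, gripper open.
Joint ranges: [-179.16, 179.16], [-48.56, 103.87], [-65.8, 70.77], [-126.05, 130.52], [-82.76, 87.17], [-180, 180]. Speed limits (degrees/s): [127.2, 127.2, 147.25, 180, 180, 180].

INTERFACE

Orientations are given as [roll, pitch, yaw] about the fixed x, y, z axes, in that order (R = Rz(yaw) Ry(pitch) Rx(roll)).
In Python, from workcell import monitor, cams, order gives the robot as it stands. The module is installed in compiled form; this text tells all that it offers.
- The arm moves only by the shell command python3 -m handwheel 'ROWS' [OPENING] [FORCE]. ROWS is JSON, a list of rows, each a list of 6 numbers: the shift along the tool's x, y, z in m, then the turn, a rotation vector about the tool's x, y, z in degrees. In form: [[tx, ty, tz, wx, wy, wz], ...]. A call has exactly 8 rows; each row shifts and turns the commanded pose from where the row before left it, along the tool's axes as they then stand; what a row does not reach is not made up. A row lasts 1/12 s, in which the tool goes at most 41.7 mm and 7.16 degrees, less where a joint would pass 70% of its speed; a pose out of reach is approached as far as the arm can. A call is refused whole if a number of a shift passes 0.0417 or a number of a turn 7.16, either way. A call with a gripper value outside its range is refused whole. OPENING is the opening, from -1 (shut) to 1 (fully open), set as the call begins (- or left out, the last holds). The fingers move at their own pace and stop on an object; FORCE is the grip in N (left out, the last holds). Time passes only in rows, so rows that do not move let the fingers close, or fill a call up. It gives the time, the measured TCP pose, the force and the opening at its end, in the units of the state.
- monitor.get_obs(): the state, without advancing time (a new reading comes with each control period).
- cams.camera(name): name is "scene" or "top"; returns a dict with "img" (384x512x3 uint8, red, green, blue), "depth" (384x512 float32, m along the optical axis (not along the pixel's ray), 0 where there is no reading), "fx", "fy", "cx", "cy" (pixels), "rvec" (rotation vector, rad) and "tvec" (3), from world to camera coordinates, as OpenCV has them. Camera axes: x right, y down, z forward; pixel columns grow to the right and rows downward; lengths in m; the calibration is good to about 2 mm. A picture is of the moment at which its call begins.
- order.job_done(): hands the job in, once; it reports no verdict.
The state is a dict: "time": time; "q": joint angles; "qd": joint speeds; "joint_efforts": joint torques, N m; "ee_pos": TCP position; "tcp_rot": TCP orientation; "wrist_force": force on the tool from outside, world axes, zero at the start; "torque": the same for the moment, N m; "opening": finger opening in m.
Only numpy, scipy, OpenCV 4.12 (cv2) and the standard library are available. Lean on these libraries where they do the work, as an engineer would, in place of code of your own. Each camera call takes 0.05 s, during which the arm holds its last target. There are 200 camera calls.

TASK

Take the blue rest roller from the white wash rack and press it down between the two spring clips of the green peeling stand until both of its ends have snapped fully home on their seats and the clips have closed over them, then let go. Press gently: the head sits on rubber mounts that must not be squashed by more than about 25 N. Leave everything else on the table where it is.

Things in the scene. Friction and masses are not known exactly. Their poses are not given: they have to be found in the camera images.
- roller_center (a point): Centre of the loose roller (0.14 to 0.23 kg): blue barrel 36 mm in diameter, 72 mm long, two black bands; at each end a steel journal 16 mm in diameter, 29 mm long, its last 4 mm chamfered at 45 degrees (130 mm over all; ends alike). y = the roller's axis, at the start level on the rack, 55 mm above the table. Grip it across the barrel's middle, at axis height.
- rack_base (a point): Top centre of the fixed white wash rack's base plate (90 by 150 mm), 8 mm above the table; y runs along the roller. Two posts at y = +-45 mm (8 mm thick, 40 mm wide, 55 mm high) carry the journals; between them the barrel hangs free above the plate.
- stand_axis (a point): Top centre of the fixed green stand's base plate (130 by 190 mm, 8 mm above the table); z up, y = the direction for the roller's axis. The head stands straight above. ITS HEIGHT IS NOT MEASURED: it is clamped anywhere in a 42 mm range, so the seated roller's axis lies 62 to 104 mm above this point and must be found by feel. The head's plate is 30 mm below that axis.
- mount (a joint): Squash of the rubber mounts under the head, m: 0 = unloaded; they begin to give at about 5 N and yield 6 N/mm; 0.0035 = pushed with about 25 N (the limit), 0.007 = bottomed. A roller lowered on to the clips meets their beads 19 to 20 mm above home; spreading them takes 13 to 18 N, then the push drops, it snaps on to the seats and the push rises steeply.
- clip_l (a joint): Opening of the steel spring clip beyond the stand's +y roller end, rad: 0 = shut, about 0.09 while the roller's end passes, under 0.03 once closed over the seated end. A round bead (radius 5 mm) on the clip overlaps the roller's end by 3.5 mm; the clip's tip stands 28 mm above the seated roller's axis.
- clip_r (a joint): The same for the clip at the stand's -y end.
- pin_l (a joint): Red sprung pin (under 1 N) in the yellow seat at y = +45 mm of the stand, m: 0 = up, 0.004 = pressed flush by a journal fully home. The seat is a slot 19 mm wide in x, 8 mm thick in y, with a flared mouth about 40 mm wide, 14 mm above the seated roller's axis.
- pin_r (a joint): The same for the seat at y = -45 mm.
- cup: Bystander: open clear plastic cup, 76 mm across, 110 mm high, standing; origin under its centre.
- jar: Bystander: amber jar, 68 mm across, 110 mm high; origin under its centre.
- knife: Bystander: peeling knife lying flat, about 300 mm long and 20 mm high along its x axis; origin under its middle.
- brush: Bystander: brush lying along its x axis; origin under it.
- cane_a: Bystander: cut piece of cane, 200 mm long, 32 mm thick, along its x axis, lying on a fixed white cutting board 12 mm thick (160 by 230 mm, centred near x = 0.78, y = 0).
- cane_b: Bystander: a second such piece of cane on the same board.
There are look-alikes about, which are no part of the job. Of the things that look like the part that bears roller_center, the smallest one is meant.

How it is judged (in metres and radians):
At the end, for the whole second after the job is handed in: Both seat pins are pressed by more than 2.8 mm by the roller's journals, both clips have closed (under 0.035 rad), the roller's centre is within 6 mm (horizontally) of the stand's axis and its axis within 0.05 rad of the stand's y, and it is at rest and released (value of joint each of pin_l, pin_r above 0.0028 m and value of joint each of clip_l, clip_r below 0.035 rad and horizontal distance between roller_center and stand_axis below 0.006 m and angle between the y axis of roller_center and the y axis of stand_axis, either way round below 0.05 rad and linear speed of roller below 0.02 m/s); the robot touches nothing.
It fails at once if the head's rubber mounts are squashed by more than 4 mm (about 28 N) (value of joint mount above 0.004 m).
It fails at once if a bystander (cup, jar, knife, brush, cane) is moved by more than 20 mm (distance of any of cup, jar, knife, brush, cane_a, cane_b from where it was at the start of the episode above 0.02 m).
It also fails if it takes over 46 s, if anything falls off the work surface, if the arm or the gripper's body presses on something with over 40 N, if the wrist force passes 120 N, or if a joint passes its speed limit or range.

## Working session

There is one attempt and no reset: what is moved stays moved. The work goes in short steps, Python scripts to look and compute and a shell command to move; the robot and the scene stay as the last step left them, time stands still between calls to the robot, and variables do not carry over. Pictures are saved under pics/ and viewed, about 8 in all and at most 12, crops included, and the job is handed in when it is done.

```bash
mkdir -p pics; cat > h.py <<'E'
import numpy as np, cv2
from workcell import monitor, cams, order
def cloud(c):
    R,_=cv2.Rodrigues(np.array(c["rvec"],float)); t=np.array(c["tvec"],float).ravel()
    d=c["depth"]; v,u=np.mgrid[:d.shape[0],:d.shape[1]]
    P=np.stack([(u-c["cx"])/c["fx"]*d,(v-c["cy"])/c["fy"]*d,d],-1)
    W=(P-t)@R; W[d==0]=np.nan
    return W
def save(img,n,s=1): cv2.imwrite("pics/"+n,cv2.resize(img[:,:,::-1],None,fx=s,fy=s,interpolation=cv2.INTER_CUBIC))
E
python3 - <<'E'
from h import *
a={n:cams.camera(n) for n in("top","scene")}
for n,c in a.items(): save(c["img"],n+"0.png",1.5); np.savez(n+"0.npz",img=c["img"],W=cloud(c))
print(monitor.get_obs())
E
```

```text
{'time': 0.1, 'q': array([ 7.47151552e+01,  5.00916009e+00,  1.00407620e+01,  9.51005096e+01,
       -1.47736220e-03,  9.00006131e+01]), 'qd': array([ 0.0118499 , -0.15485121,  0.0848525 , -0.13712263,  0.02222036,
       -0.08304568]), 'joint_efforts': array([ 7.00248202e-04, -5.21559906e+01,  4.65655947e+01,  1.60429295e-02,
        1.37697700e-05,  1.68946082e-05]), 'ee_pos': array([0.14494901, 0.53036931, 0.24765817]), 'tcp_rot': array([-1.79931092e+02,  1.47809848e-03,  1.64714544e+02]), 'wrist_force': array([-0.82791847,  0.14114245,  0.44366856]), 'torque': array([-0.00493745, -0.02282094,  0.02510293]), 'opening': 0.08557837907758668}
```

View pics/top0.png

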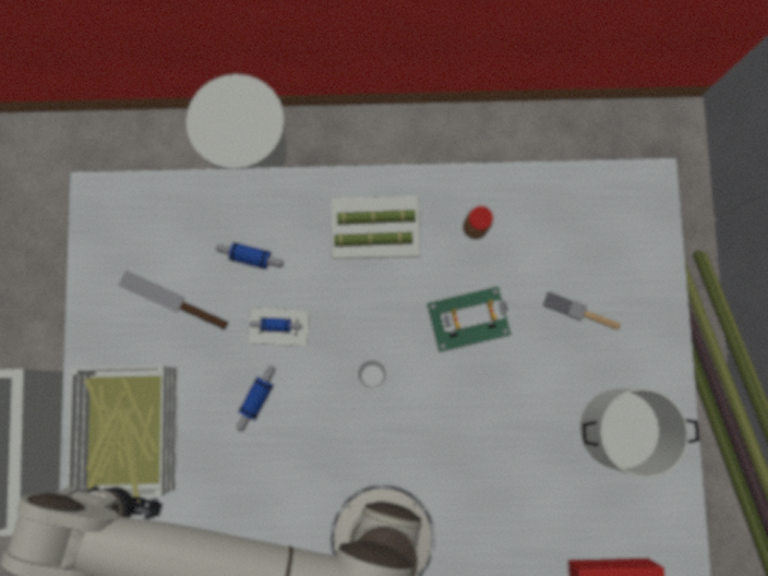

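View pics/scene0.png

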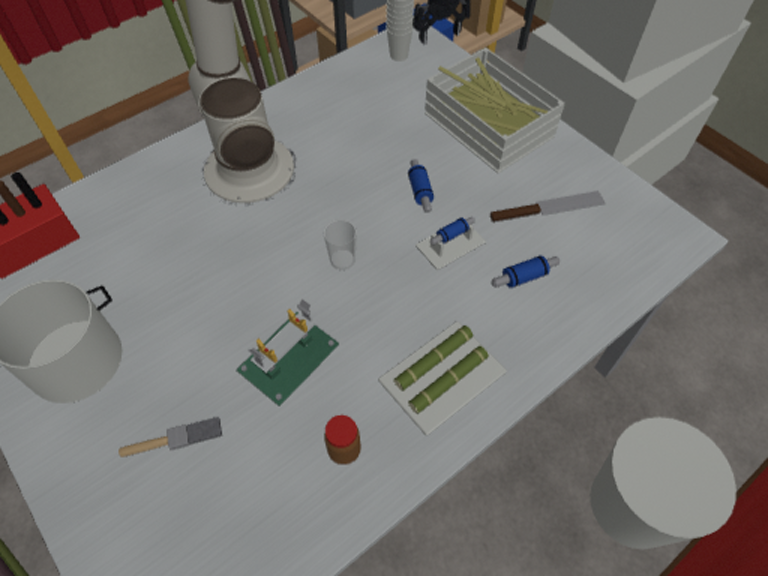

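Two pictures viewed so far. In the 1.5x top image the blue rollers are at (250,256), (276,325) and (256,398). The one at (276,325) is on the white rack and is the smallest, so it fits the description; the other two lie on the table and are bigger. The stand is at (470,318), the cup at (372,375), the jar at (479,220) and the knife at (175,300). I'll confirm the roller in a crop and measure.

```bash
python3 - <<'E'
from h import *
t=np.load("top0.npz"); s=np.load("scene0.npz")
a=t["img"][145:300,130:220]; b=t["img"][180:245,275:350]
a=cv2.resize(a,(348,600),interpolation=cv2.INTER_CUBIC); b=cv2.resize(b,(450,390),interpolation=cv2.INTER_CUBIC)
c=np.zeros((600,800,3),np.uint8); c[:,:348]=a; c[:390,350:]=b; save(c,"crop1.png")
for nm,D in(("top",t),("scene",s)):
    W=D["W"]; hsv=cv2.cvtColor(D["img"],cv2.COLOR_RGB2HSV); H,S,V=[hsv[...,i].astype(int) for i in range(3)]
    def comps(m,lab,mn=40):
        n,L,st,ce=cv2.connectedComponentsWithStats(m.astype(np.uint8))
        for i in range(1,n):
            if st[i,4]<mn: continue
            P=W[L==i]; P=P[np.isfinite(P).all(1)]
            if len(P)<10 or not(0<P[:,0].mean()<1 and abs(P[:,1].mean())<.8): continue
            (c,sz,an)=cv2.minAreaRect(P[:,:2].astype(np.float32)); bp=cv2.boxPoints((c,sz,an))
            e=bp[1]-bp[0]; f=bp[2]-bp[1]; e=e if np.hypot(*e)>np.hypot(*f) else f
            print(nm,lab,"px",ce[i].round(),st[i,4],"c",np.round(c,3),"sz",np.round(sz,3),"long dir",round(np.degrees(np.arctan2(e[1],e[0]))%180,1),"z",np.percentile(P[:,2],[5,50,95]).round(3),"med",np.median(P,0).round(4))
    comps((H>100)&(H<130)&(S>120)&(V>60),"blue")
    comps((H>65)&(H<95)&(S>90),"green")
    comps((H>12)&(H<28)&(S>150)&(V>120),"yellow",5)
# stand high points
W=t["W"]; R=W[180:245,275:350].reshape(-1,3); R=R[np.isfinite(R).all(1)]
print(np.histogram(R[:,2],bins=np.arange(0,.16,.004)))
R=s["W"][190:280,150:235].reshape(-1,3); R=R[np.isfinite(R).all(1)]
print(np.histogram(R[:,2],bins=np.arange(0,.16,.004)))
E
```

```text
top blue px [166. 170.] 245 c [0.707 0.321] sz [0.094 0.04 ] long dir 74.0 z [0.037 0.047 0.055] med [0.7056 0.3192 0.0467]
top blue px [183. 216.] 119 c [0.527 0.25 ] sz [0.065 0.024] long dir 87.5 z [0.065 0.071 0.078] med [0.5262 0.2513 0.0715]
top blue px [170. 265.] 258 c [0.348 0.305] sz [0.039 0.091] long dir 152.5 z [0.038 0.047 0.056] med [0.3486 0.3038 0.0469]
top green px [311. 214.] 460 c [ 0.536 -0.233] sz [0.117 0.175] long dir 102.2 z [0.001 0.009 0.017] med [ 0.5074 -0.2292  0.0088]
scene blue px [280. 122.] 244 c [0.35  0.303] sz [0.046 0.101] long dir 150.3 z [0.025 0.042 0.049] med [0.3569 0.2972 0.0416]
scene blue px [302. 153.] 166 c [0.532 0.25 ] sz [0.075 0.033] long dir 85.8 z [0.055 0.066 0.072] med [0.5355 0.2473 0.0662]
scene blue px [351. 180.] 328 c [0.714 0.32 ] sz [0.104 0.047] long dir 71.3 z [0.025 0.042 0.049] med [0.7173 0.3128 0.0421]
scene green px [194. 244.] 1186 c [ 0.537 -0.232] sz [0.128 0.188] long dir 101.6 z [0.002 0.006 0.018] med [ 0.5616 -0.2425  0.0058]
scene yellow px [195. 211.] 19 c [ 0.523 -0.192] sz [0.031 0.007] long dir 9.2 z [0
[... 907 characters left out ...]
1  , 0.104,
       0.108, 0.112, 0.116, 0.12 , 0.124, 0.128, 0.132, 0.136, 0.14 ,
       0.144, 0.148, 0.152, 0.156]))
(array([1210,  781,  210,   21,    9,   13,   16,   30,   13,    9,    3,
          1,    0,    0,    0,    0,    0,    8,  155,  267,   53,   17,
         20,   16,   24,   33,   35,   28,   24,   43,   28,   15,   20,
         10,    3,    0,    0,    0,    0]), array([0.   , 0.004, 0.008, 0.012, 0.016, 0.02 , 0.024, 0.028, 0.032,
       0.036, 0.04 , 0.044, 0.048, 0.052, 0.056, 0.06 , 0.064, 0.068,
       0.072, 0.076, 0.08 , 0.084, 0.088, 0.092, 0.096, 0.1  , 0.104,
       0.108, 0.112, 0.116, 0.12 , 0.124, 0.128, 0.132, 0.136, 0.14 ,
       0.144, 0.148, 0.152, 0.156]))
```

View pics/crop1.png

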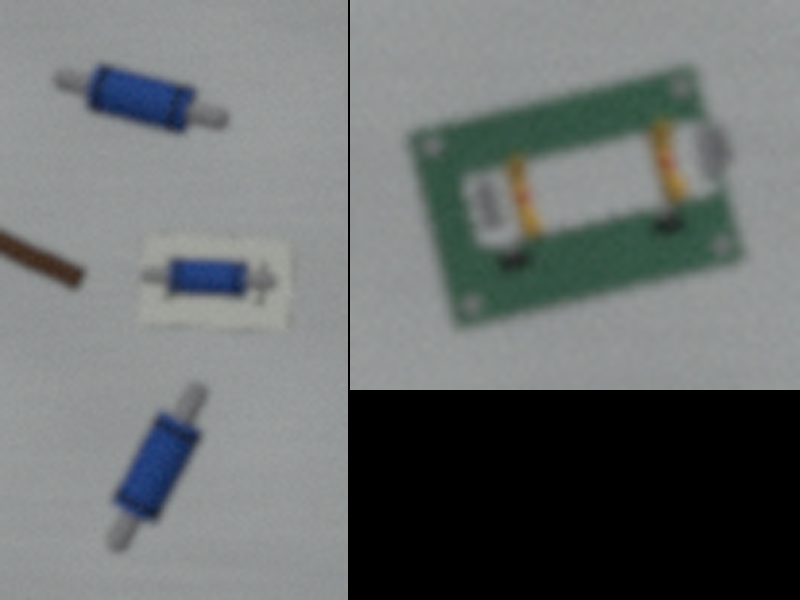

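The enlarged crop (picture 3) confirms it: the rack roller (centre of the white plate) is clearly the smallest of the three. The stand's depth puts its head plate near z≈0.077, so the seated axis should be near 0.107; I'll verify that by feel. Next I'll refine the poses with fits.

```bash
python3 - <<'E'
from h import *
from scipy.optimize import least_squares
t=np.load("top0.npz"); s=np.load("scene0.npz")
B=[];G=[];HP=[]
for nm,D in(("top",t),("scene",s)):
    W=D["W"]; hsv=cv2.cvtColor(D["img"],cv2.COLOR_RGB2HSV); H,S,V=[hsv[...,i].astype(int) for i in range(3)]
    d=np.hypot(W[...,0]-.528,W[...,1]-.25)
    P=W[(H>100)&(H<130)&(S>120)&(d<.06)&(W[...,2]>.04)]; B.append(P)
    for nn,Q in((nm,P),):
        f=lambda p:np.hypot((Q[:,0]-p[0])*np.cos(p[1])+(Q[:,1]-.25)*np.sin(p[1]),Q[:,2]-p[2])-.018
        r=least_squares(f,[.528,0,.055],loss="soft_l1",f_scale=.002); p=r.x
        y=(Q[:,1]-.25); print(nn,"roller x@y=.25,tilt(deg),z",p[0].round(4),np.degrees(p[1]).round(2),p[2].round(4),"ymid",np.percentile(Q[:,1],[2,98]).mean().round(4),np.percentile(Q[:,1],[2,98]).round(4))
    # rack plate
    sx=np.abs(W[...,0]-.528)<.08; sy=np.abs(W[...,1]-.25)<.11
    near=np.hypot(W[...,0]-.537,W[...,1]+.2325)<.12
    g=near&(H>65)&(H<95)&(S>70)
    G=W[g].astype(np.float32); c,sz,a=cv2.minAreaRect(cv2.convexHull(G[:,:2].copy())); print(nm,"green",np.round(c,4),np.round(sz,3),round(a,1))
    hp=near&(W[...,2]>.068)&(W[...,2]<.088); Q=W[hp].astype(np.float32)
    c,sz,a=cv2.minAreaRect(Q[:,:2].copy()); print(nm,"head",np.round(c,4),np.round(sz,3),round(a,1),"z",np.median(Q[:,2]).round(4),len(Q))
    u=np.array([np.cos(np.radians(102)),np.sin(np.radians(102))]); 
    hi=W[near&(W[...,2]>.1)]; q=(hi[:,:2]-[.537,-.2325]); al=q@u; ac=q@np.array([u[1],-u[0]])
    for lo,h in((-.1,-.055),(-.055,-.035),(.035,.055),(.055,.1)):
        m=(al>lo)&(al<h); print("  along",lo,h,m.sum(),np.median(al[m]).round(4),"across 5/50/95",np.percentile(ac[m],[5,50,95]).round(4),"z95",np.percentile(hi[m][:,2],[50,97]).round(4))
for n in("top",):
    g=t["img"][195:240,160:210].astype(int)
    W=t["W"][195:240,160:210]; m=(g.min(-1)>190-25)
    print(np.percentile(g.min(-1),[5,25,50,75,95]))
E
```

```text
top roller x@y=.25,tilt(deg),z 0.5248 -1.22 0.0549 ymid 0.2498 [0.2183 0.2814]
top green [ 0.5352 -0.2322] [0.121 0.179] 11.8
top head [ 0.5343 -0.2319] [0.045 0.151] 12.1 z 0.0798 366
  along -0.1 -0.055 41 -0.0664 across 5/50/95 [-0.0142 -0.0031  0.0095] z95 [0.1272 0.141 ]
  along -0.055 -0.035 28 -0.0418 across 5/50/95 [-0.0234 -0.0025  0.0179] z95 [0.1128 0.123 ]
  along 0.035 0.055 31 0.0472 across 5/50/95 [-0.0246 -0.0007  0.0193] z95 [0.1139 0.1261]
  along 0.055 0.1 34 0.0703 across 5/50/95 [-0.0169 -0.0035  0.0104] z95 [0.1287 0.137 ]
scene roller x@y=.25,tilt(deg),z 0.5279 -4.7 0.052 ymid 0.2491 [0.2144 0.2838]
scene green [ 0.5376 -0.2331] [0.131 0.189] 12.6
scene head [ 0.5374 -0.2345] [0.048 0.148] 12.6 z 0.077 500
  along -0.1 -0.055 49 -0.0712 across 5/50/95 [-0.0134  0.0027  0.0136] z95 [0.122  0.1357]
  along -0.055 -0.035 52 -0.0466 across 5/50/95 [-0.0215 -0.0019  0.0212] z95 [0.1092 0.1195]
  along 0.035 0.055 48 0.0427 across 5/50/95 [-0.021  -0.0058  0.0225] z95 [0.1115 0.1203]
  along 0.055 0.1 57 0.0676 across 5/50/95 [-0.0129  0.0003  0.0129] z95 [0.1245 0.1361]
[ 51.45 145.   148.   150.   156.  ]
```

```bash
python3 -m handwheel '[[0,0,0,0,0,7.06],[0,0,0,0,0,7.06],[0,0,0,0,0,7.06],[0,0,0,0,0,7.06],[0,0,0,0,0,7.06],[0,0,0,0,0,7.06],[0,0,0,0,0,7.06],[0,0,0,0,0,7.06]]' 1 60
python3 -m handwheel '[[0,0,0,0,0,7.06],[0,0,0,0,0,7.06],[0,0,0,0,0,7.06],[-0.0217,0.0329,0,0,0,0],[-0.0217,0.0329,0,0,0,0],[-0.0217,0.0329,0,0,0,0],[-0.0217,0.0329,0,0,0,0],[-0.0217,0.0329,0,0,0,0]]'
python3 -m handwheel '[[-0.0217,0.0329,0,0,0,0],[-0.0217,0.0329,0,0,0,0],[-0.0217,0.0329,0,0,0,0],[-0.0217,0.0329,0,0,0,0],[-0.0217,0.0329,0,0,0,0],[-0.0217,0.0329,0,0,0,0],[-0.0217,0.0329,0,0,0,0],[0,0,0.02,0,0,0]]'
```

```text
time: 0.77
ee_pos: [0.145, 0.5304, 0.2479]
tcp_rot: [-180.0, 0.0, 107.9]
wrist_force: [0.4, 0.0, 0.4]
opening: 0.0856
time: 1.43
ee_pos: [0.3047, 0.4124, 0.248]
tcp_rot: [-180.0, 0.0, 87.1]
wrist_force: [-0.4, 0.6, 0.1]
opening: 0.0857
time: 2.1
ee_pos: [0.531, 0.2466, 0.2301]
tcp_rot: [179.7, -0.0, 86.8]
wrist_force: [0.7, 1.4, 0.4]
opening: 0.0855
```

```bash
python3 -m handwheel '[[0,0,0.02,0,0,0],[0,0,0.02,0,0,0],[0,0,0.02,0,0,0],[0,0,0.02,0,0,0],[0,0,0,0,0,0],[0,0,0,0,0,0],[0,0,0,0,0,0],[0,0,0,0,0,0]]'
python3 - <<'E'
from h import *
o=monitor.get_obs(); print(o["ee_pos"],o["tcp_rot"],o["q"])
c=cams.camera("scene"); save(c["img"][70:200,230:400],"s1.png",4)
R,_=cv2.Rodrigues(c["rvec"])
def proj(p):
    q,_=cv2.projectPoints(np.array(p,float),c["rvec"],c["tvec"],np.array([[c["fx"],0,c["cx"]],[0,c["fy"],c["cy"]],[0,0,1]]),None); return q[:,0]
print((proj([[.526,.2495,.055],[.526+.065*.052,.2495+.065,.055],[.526-.065*.052,.2495-.065,.055],list(o["ee_pos"])])-[230,70])*4)
E
```

```text
time: 2.77
ee_pos: [0.5264, 0.2505, 0.1499]
tcp_rot: [179.9, -0.1, 87.1]
wrist_force: [-1.0, 0.3, 0.5]
opening: 0.085
[0.52644169 0.25048937 0.14992971] [ 1.79893727e+02 -5.46590101e-02  8.70579483e+01] [ 2.54469744e+01  8.52160213e+00  3.08306192e+00  8.44419796e+01
 -2.44230656e-03  1.18389074e+02]
[[282.59991917 331.70110309]
 [338.304735   298.71606076]
 [225.30685085 365.62661303]
 [294.28625144 261.63668163]]
```

View pics/s1.png

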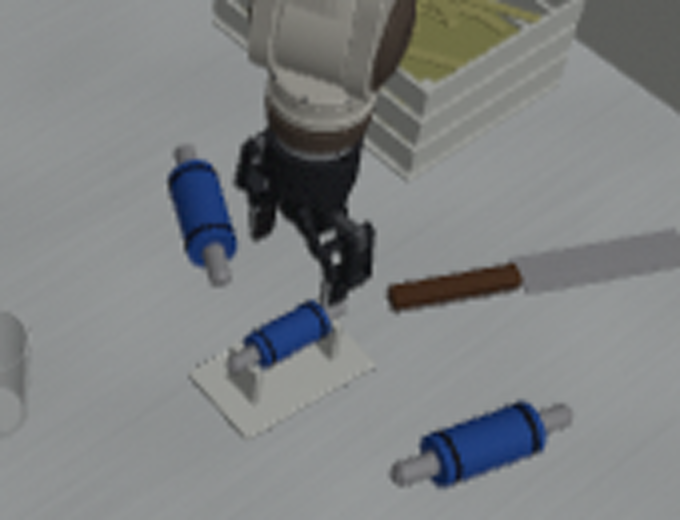

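Picture 4: the gripper is above the rack roller, whose barrel is at (287,334) in the crop against a predicted (283,332), so agreement is within about 4 mm. I'll go down and grip.

```bash
python3 -m handwheel '[[0,0,0.016,0,0,0],[0,0,0.016,0,0,0],[0,0,0.016,0,0,0],[0,0,0.016,0,0,0],[0,0,0.016,0,0,0],[0,0,0.011,0,0,0],[0,0,0.006,0,0,0],[0,0,0,0,0,0]]'
python3 -m handwheel '[[0,0,0,0,0,0],[0,0,0,0,0,0],[0,0,0,0,0,0],[0,0,0,0,0,0],[0,0,0,0,0,0],[0,0,0,0,0,0],[0,0,0,0,0,0],[0,0,0,0,0,0]]' -1 60
python3 - <<'E'
from h import *
o=monitor.get_obs(); print(o["ee_pos"],o["tcp_rot"],o["wrist_force"],o["torque"])
E
```

```text
time: 3.48
ee_pos: [0.5256, 0.2501, 0.0505]
tcp_rot: [-179.9, 0.0, 87.1]
wrist_force: [0.5, 0.3, 0.3]
opening: 0.0854
time: 4.15
ee_pos: [0.5265, 0.2504, 0.0523]
tcp_rot: [179.9, -0.0, 87.0]
wrist_force: [0.0, 0.1, 6.1]
opening: 0.0346
[0.52645144 0.25042258 0.05234501] [ 1.79908485e+02 -4.80427159e-02  8.70471568e+01] [0.03434043 0.06970549 6.14415619] [-0.00772693  0.01599655 -0.04196788]
```

```bash
python3 -m handwheel '[[0,0,-0.01,0,0,0],[0,0,-0.02,0,0,0],[0,0,-0.027,0,0,0],[0,0,-0.027,0,0,0],[0,0,-0.027,0,0,0],[0,0,-0.027,0,0,0],[0,0,-0.027,0,0,0],[0,0,-0.015,0,0,0]]'
python3 - <<'E'
from h import *
o=monitor.get_obs(); print(o["ee_pos"],o["tcp_rot"],o["wrist_force"],o["torque"])
E
```

```text
time: 4.82
ee_pos: [0.526, 0.2503, 0.2349]
tcp_rot: [179.9, -0.1, 87.1]
wrist_force: [0.6, 0.8, -2.4]
opening: 0.0341
[0.52602623 0.25026041 0.2349326 ] [ 1.79859588e+02 -7.75853697e-02  8.70552287e+01] [ 0.59093334  0.81567757 -2.41533709] [-0.00763322 -0.03250275  0.07363908]
```

```bash
python3 -m handwheel '[[0,0,0,0,0,-5.05],[0,0,0,0,0,-5.05],[0,0,0,0,0,-5.05],[-0.0339,-0.0066,0,0,0,0],[-0.0339,-0.0066,0,0,0,0],[-0.0339,-0.0066,0,0,0,0],[-0.0339,-0.0066,0,0,0,0],[-0.0339,-0.0066,0,0,0,0]]'
python3 -m handwheel '[[-0.0339,-0.0066,0,0,0,0],[-0.0339,-0.0066,0,0,0,0],[-0.0339,-0.0066,0,0,0,0],[-0.0339,-0.0066,0,0,0,0],[-0.0339,-0.0066,0,0,0,0],[-0.0339,-0.0066,0,0,0,0],[-0.0339,-0.0066,0,0,0,0],[-0.0339,-0.0066,0,0,0,0]]'
python3 -m handwheel '[[-0.0339,-0.0066,0,0,0,0],[0,0,0.02,0,0,0],[0,0,0.02,0,0,0],[0,0,0.01,0,0,0],[0,0,0,0,0,0],[0,0,0,0,0,0],[0,0,0,0,0,0],[0,0,0,0,0,0]]'
python3 - <<'E'
from h import *
o=monitor.get_obs(); print(o["ee_pos"],o["tcp_rot"],o["wrist_force"],o["torque"],o["q"])
for n in ("top","scene"):
    c=cams.camera(n); np.savez(n+"1.npz",img=c["img"],W=cloud(c),K=[c["fx"],c["fy"],c["cx"],c["cy"]],rv=c["rvec"],tv=c["tvec"])
    if n=="scene": save(c["img"][150:280,110:280],"s2.png",4)
    else: save(c["img"][170:255,265:360],"t2.png",5)
E
```

```text
time: 5.48
ee_pos: [0.5289, 0.0761, 0.2315]
tcp_rot: [-180.0, -0.0, 102.2]
wrist_force: [0.8, -0.4, -2.1]
opening: 0.0344
time: 6.15
ee_pos: [0.5346, -0.2003, 0.2316]
tcp_rot: [-180.0, -0.0, 102.2]
wrist_force: [0.5, 0.4, -1.3]
opening: 0.0345
time: 6.82
ee_pos: [0.5364, -0.233, 0.1828]
tcp_rot: [179.9, 0.1, 102.2]
wrist_force: [-0.3, -0.0, -1.0]
opening: 0.0344
[ 0.53642835 -0.23299424  0.18281326] [1.79908174e+02 6.72310303e-02 1.02244336e+02] [-0.29765223 -0.0474084  -1.02508562] [-0.02309528  0.00182592 -0.02925428] [-2.34769645e+01  8.81161382e+00  7.03195032e+00  8.81065333e+01
 -9.70306521e-04  5.42786443e+01]
```

View pics/s2.png

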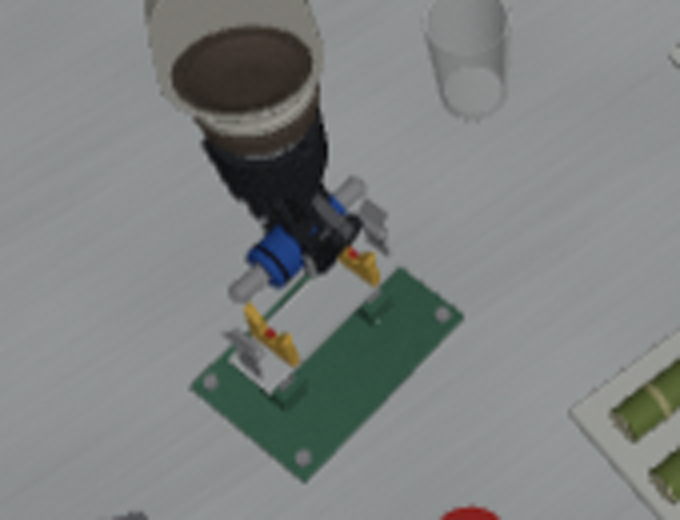

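Picture 5: the roller is level in the gripper above the stand. Journal tips are near (238,290) and (358,186), and red pins near (271,334) and (352,254). I'll compare these with projections.

```bash
python3 - <<'E'
from h import *
d=np.load("scene1.npz"); K=np.array([[d["K"][0],0,d["K"][2]],[0,d["K"][1],d["K"][3]],[0,0,1]])
def proj(p): return (cv2.projectPoints(np.array(p,float),d["rv"],d["tv"],K,None)[0][:,0]-[110,150])*4+1.5
a=np.radians(102.2); u=np.array([np.cos(a),np.sin(a),0])
T=np.array([.5364,-.233,.1848])
print("tips",proj([T-.065*u,T+.065*u,T-.066*u,T]).round(1))
S=np.array([.5365,-.2328,0])
for z in(.095,.099,.103): print("pins",z,proj([S-.045*u+[0,0,z],S+.045*u+[0,0,z]]).round(1))
im=d["img"].astype(int); W=d["W"]
r=(im[...,0]>1.8*im[...,1])&(im[...,0]>1.8*im[...,2])&(im[...,0]>90)
n,L,st,ce=cv2.connectedComponentsWithStats(r[150:270,110:280].astype(np.uint8))
for i in range(1,n):
    print("red",(ce[i]*4+1.5).round(1),st[i,4])
# barrel + journal points in hand from scene and top
for nm in("top","scene"):
    e=np.load(nm+"1.npz"); W=e["W"]; q=W-T; al=q[...,:2]@u[:2]; ac=q[...,:2]@np.array([u[1],-u[0]])
    m=(abs(ac)<.015)&(abs(q[...,2])<.022)&(abs(al)<.09)
    A=al[m]; print(nm,"axial extent",np.percentile(A,[0,3,97,100]).round(4),m.sum())
    for lo,h in((-.064,-.042),(.042,.064)):
        k=m&(al>lo)&(al<h); print("  journal ac,z",np.median(ac[k]).round(4),np.percentile(W[k][:,2],[50,90]).round(4),k.sum())
E
```

```text
tips [[232.2 299.4]
 [358.4 179.5]
 [231.2 300.4]
 [296.7 238.1]]
pins 0.095 [[272.6 337.5]
 [354.2 257.7]]
pins 0.099 [[271.8 335.1]
 [353.6 255.2]]
pins 0.103 [[270.9 332.7]
 [353.  252.6]]
red [351.5 253.5] 4
red [269.5 333.5] 5
top axial extent [0.0288 0.0305 0.0664 0.0669] 60
  return _methods._mean(a, axis=axis, dtype=dtype,
  ret = ret.dtype.type(ret / rcount)
Traceback (most recent call last):
IndexError: index -1 is out of bounds for axis 0 with size 0
```

View pics/t2.png

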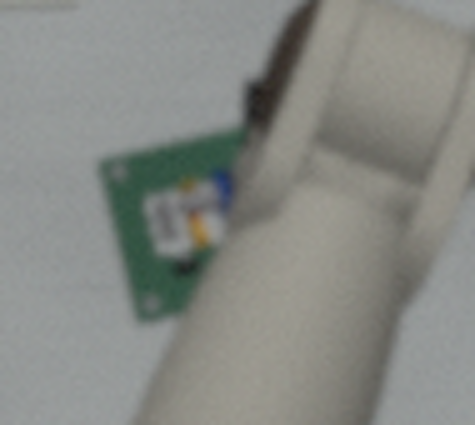

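Picture 6 (top) shows mostly arm, so it isn't useful. The pins agree with the stand estimate to within about 1 mm. Now I'll check the roller's tilt in the grip from the scene depth.

```bash
python3 - <<'E'
from h import *
a=np.radians(102.2); u=np.array([np.cos(a),np.sin(a),0]); v=np.array([u[1],-u[0],0])
T=np.array([.5364,-.233,.1848]); e=np.load("scene1.npz"); W=e["W"]; q=W-T
al=q@u; ac=q@v; z=q[...,2]
m=(np.abs(ac)<.03)&(np.abs(z)<.03)&(np.abs(al)<.09)
print("extent",np.percentile(al[m],[0,2,98,100]).round(4),m.sum())
for lo in np.arange(-.075,.08,.01):
    k=m&(al>lo)&(al<lo+.01)
    if k.sum()>2: print(round(lo+.005,3),k.sum(),"ac",np.percentile(ac[k],[10,50,90]).round(4),"z",np.percentile(z[k],[10,50,90]).round(4))
save(e["img"][185:235,160:210],"s3.png",11)
E
```

```text
extent [-0.0648 -0.0623  0.0582  0.0636] 298
-0.06 20 ac [-0.0041  0.0019  0.0069] z [-0.0014  0.0038  0.0058]
-0.05 21 ac [-0.005   0.0021  0.0065] z [-0.0021  0.0038  0.0054]
-0.04 37 ac [-0.0054  0.0041  0.0124] z [-0.007   0.0045  0.0118]
-0.03 45 ac [-0.009   0.0083  0.0166] z [-0.0037  0.0129  0.0158]
-0.02 40 ac [-0.0078  0.0062  0.0171] z [0.0016 0.0123 0.0156]
-0.01 71 ac [-0.02    0.0072  0.026 ] z [-0.0056  0.012   0.0254]
-0.0 11 ac [-0.0191 -0.0165  0.0253] z [0.0028 0.0152 0.0292]
0.03 8 ac [0.0071 0.0108 0.014 ] z [0.0077 0.0112 0.014 ]
0.04 13 ac [-0.0001  0.0065  0.009 ] z [0.0007 0.0052 0.0064]
0.05 17 ac [-0.0022  0.0056  0.009 ] z [-0.0015  0.0037  0.0065]
0.06 14 ac [-0.      0.0051  0.0082] z [-0.0015  0.0042  0.006 ]
```

View pics/s3.png

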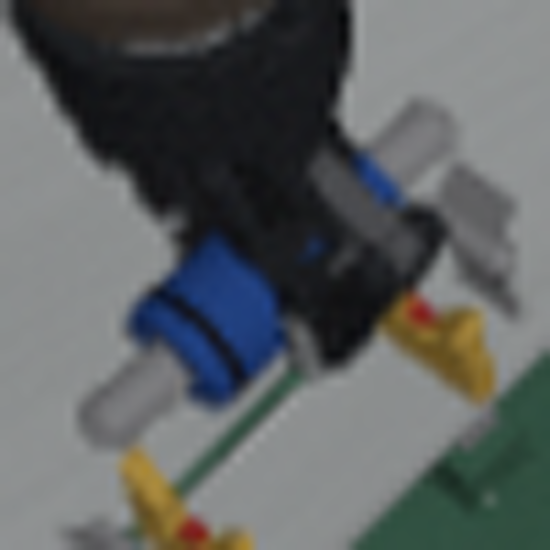

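Picture 7: the roller is level and axially centred to about 1 mm, with a yaw of roughly 1.5° against the stand. I'll correct that and descend to just above the clips.

```bash
python3 -m handwheel '[[0,0,0.01,0,0,-1.3],[0,0,0.012,0,0,0],[0,0,0.012,0,0,0],[0,0,0.01,0,0,0],[0,0,0.006,0,0,0],[0,0,0,0,0,0],[0,0,0,0,0,0],[0,0,0,0,0,0]]'
python3 -m handwheel '[[0,0,0.001,0,0,0],[0,0,0.001,0,0,0],[0,0,0.001,0,0,0],[0,0,0.001,0,0,0],[0,0,0,0,0,0],[0,0,0,0,0,0],[0,0,0,0,0,0],[0,0,0,0,0,0]]'
```

```text
time: 7.58
ee_pos: [0.5361, -0.2333, 0.1318]
tcp_rot: [180.0, 0.0, 103.5]
wrist_force: [0.2, -0.5, -1.6]
opening: 0.0347
time: 8.25
ee_pos: [0.5359, -0.2332, 0.1273]
tcp_rot: [180.0, 0.0, 103.5]
wrist_force: [-0.2, 0.6, -2.7]
opening: 0.0346
```

```bash
python3 -m handwheel '[[0,0,0.0005,0,0,0],[0,0,0.0005,0,0,0],[0,0,0.0005,0,0,0],[0,0,0.0005,0,0,0],[0,0,0,0,0,0],[0,0,0,0,0,0],[0,0,0,0,0,0],[0,0,0,0,0,0]]'
python3 -m handwheel '[[0,0,0.0005,0,0,0],[0,0,0.0005,0,0,0],[0,0,0.0005,0,0,0],[0,0,0.0005,0,0,0],[0,0,0,0,0,0],[0,0,0,0,0,0],[0,0,0,0,0,0],[0,0,0,0,0,0]]'
python3 - <<'E'
from h import *
print(monitor.get_obs()["torque"])
E
```

```text
time: 8.92
ee_pos: [0.5361, -0.2334, 0.1256]
tcp_rot: [180.0, 0.0, 103.5]
wrist_force: [0.9, -2.6, 2.3]
opening: 0.0342
time: 9.58
ee_pos: [0.5362, -0.2334, 0.1244]
tcp_rot: [179.9, 0.1, 103.5]
wrist_force: [-0.8, -1.4, 8.7]
opening: 0.0343
[-0.0922736   0.27938394  0.09841366]
```

```bash
python3 -m handwheel '[[0,0,0.0005,0,0,0],[0,0,0.0005,0,0,0],[0,0,0,0,0,0],[0,0,0,0,0,0],[0,0,0,0,0,0],[0,0,0,0,0,0],[0,0,0,0,0,0],[0,0,0,0,0,0]]'
python3 - <<'E'
from h import *
print(monitor.get_obs()["torque"])
E
python3 -m handwheel '[[0,0,0.0005,0,0,0],[0,0,0.0005,0,0,0],[0,0,0,0,0,0],[0,0,0,0,0,0],[0,0,0,0,0,0],[0,0,0,0,0,0],[0,0,0,0,0,0],[0,0,0,0,0,0]]'
python3 - <<'E'
from h import *
print(monitor.get_obs()["torque"])
E
```

```text
time: 10.25
ee_pos: [0.5362, -0.2334, 0.1238]
tcp_rot: [179.9, 0.1, 103.5]
wrist_force: [-1.8, -0.7, 11.0]
opening: 0.0347
[0.01034799 0.47343406 0.05437979]
time: 10.92
ee_pos: [0.5363, -0.2334, 0.1233]
tcp_rot: [179.9, 0.1, 103.5]
wrist_force: [-2.7, -0.6, 13.7]
opening: 0.0346
[ 0.01967026  0.61136727 -0.02397847]
```

```bash
python3 -m handwheel '[[0,0,0.0005,0,0,0],[0,0,0.0005,0,0,0],[0,0,0,0,0,0],[0,0,0,0,0,0],[0,0,0,0,0,0],[0,0,0,0,0,0],[0,0,0,0,0,0],[0,0,0,0,0,0]]'
python3 -m handwheel '[[0,0,0.0005,0,0,0],[0,0,0.0005,0,0,0],[0,0,0,0,0,0],[0,0,0,0,0,0],[0,0,0,0,0,0],[0,0,0,0,0,0],[0,0,0,0,0,0],[0,0,0,0,0,0]]'
```

```text
time: 11.58
ee_pos: [0.5367, -0.2334, 0.1224]
tcp_rot: [179.8, 0.1, 103.5]
wrist_force: [-1.0, -0.3, 13.4]
opening: 0.0347
time: 12.25
ee_pos: [0.5367, -0.2333, 0.1206]
tcp_rot: [179.9, 0.1, 103.5]
wrist_force: [1.5, -1.4, 8.5]
opening: 0.0344
```

```bash
python3 -m handwheel '[[0,0,0.001,0,0,0],[0,0,0.001,0,0,0],[0,0,0.001,0,0,0],[0,0,0.001,0,0,0],[0,0,0,0,0,0],[0,0,0,0,0,0],[0,0,0,0,0,0],[0,0,0,0,0,0]]'
python3 -m handwheel '[[0,0,0.001,0,0,0],[0,0,0.001,0,0,0],[0,0,0.001,0,0,0],[0,0,0.001,0,0,0],[0,0,0,0,0,0],[0,0,0,0,0,0],[0,0,0,0,0,0],[0,0,0,0,0,0]]'
```

```text
time: 12.92
ee_pos: [0.5357, -0.233, 0.1144]
tcp_rot: [-179.9, -0.1, 103.5]
wrist_force: [3.6, -1.4, -7.6]
opening: 0.0345
time: 13.58
ee_pos: [0.5356, -0.2331, 0.1106]
tcp_rot: [-179.9, -0.0, 103.5]
wrist_force: [1.7, -2.0, -10.4]
opening: 0.0346
```

```bash
python3 -m handwheel '[[0,0,0.001,0,0,0],[0,0,0.001,0,0,0],[0,0,0,0,0,0],[0,0,0,0,0,0],[0,0,0,0,0,0],[0,0,0,0,0,0],[0,0,0,0,0,0],[0,0,0,0,0,0]]'
python3 -m handwheel '[[0,0,0.0005,0,0,0],[0,0,0.0005,0,0,0],[0,0,0,0,0,0],[0,0,0,0,0,0],[0,0,0,0,0,0],[0,0,0,0,0,0],[0,0,0,0,0,0],[0,0,0,0,0,0]]'
```

```text
time: 14.25
ee_pos: [0.5359, -0.2332, 0.1091]
tcp_rot: [-180.0, -0.0, 103.5]
wrist_force: [1.8, -1.4, -8.2]
opening: 0.0342
time: 14.92
ee_pos: [0.536, -0.2333, 0.1084]
tcp_rot: [180.0, 0.0, 103.5]
wrist_force: [-0.4, -1.1, -4.6]
opening: 0.0347
```

```bash
python3 -m handwheel '[[0,0,0.0005,0,0,0],[0,0,0.0005,0,0,0],[0,0,0,0,0,0],[0,0,0,0,0,0],[0,0,0,0,0,0],[0,0,0,0,0,0],[0,0,0,0,0,0],[0,0,0,0,0,0]]'
python3 -m handwheel '[[0,0,0.0005,0,0,0],[0,0,0.0005,0,0,0],[0,0,0,0,0,0],[0,0,0,0,0,0],[0,0,0,0,0,0],[0,0,0,0,0,0],[0,0,0,0,0,0],[0,0,0,0,0,0]]'
python3 - <<'E'
from h import *
o=monitor.get_obs(); print(o["ee_pos"],o["torque"])
E
```

```text
time: 15.58
ee_pos: [0.536, -0.2334, 0.1074]
tcp_rot: [180.0, 0.0, 103.5]
wrist_force: [1.6, -3.6, -3.8]
opening: 0.0346
time: 16.25
ee_pos: [0.5361, -0.2335, 0.1069]
tcp_rot: [180.0, 0.0, 103.5]
wrist_force: [-0.2, -5.1, 1.4]
opening: 0.0344
[ 0.53610129 -0.23348459  0.10689794] [-1.01394833  0.00168308 -0.02748167]
```

```bash
python3 -m handwheel '[[-0.0005,0,0.0005,0,0,0],[0,0,0.0005,0,0,0],[0,0,0,0,0,0],[0,0,0,0,0,0],[0,0,0,0,0,0],[0,0,0,0,0,0],[0,0,0,0,0,0],[0,0,0,0,0,0]]'
python3 - <<'E'
from h import *
o=monitor.get_obs(); print(o["ee_pos"],o["torque"])
E
```

```text
time: 16.92
ee_pos: [0.5362, -0.2335, 0.1063]
tcp_rot: [179.9, 0.0, 103.5]
wrist_force: [-1.5, -1.5, 6.6]
opening: 0.0343
[ 0.53615023 -0.23353723  0.10629916] [-0.43666178  0.47244608  0.00721844]
```

```bash
python3 -m handwheel '[[0,0,0.0005,0,0,0],[0,0,0.0003,0,0,0],[0,0,0,0,0,0],[0,0,0,0,0,0],[0,0,0,0,0,0],[0,0,0,0,0,0],[0,0,0,0,0,0],[0,0,0,0,0,0]]'
python3 -m handwheel '[[0,0,0.0005,0,0,0],[0,0,0,0,0,0],[0,0,0,0,0,0],[0,0,0,0,0,0],[0,0,0,0,0,0],[0,0,0,0,0,0],[0,0,0,0,0,0],[0,0,0,0,0,0]]'
python3 - <<'E'
from h import *
o=monitor.get_obs(); print(o["ee_pos"],o["torque"])
c=cams.camera("scene"); np.savez("scene2.npz",img=c["img"]); save(c["img"][185:250,155:215],"s4.png",9)
E
```

```text
time: 17.58
ee_pos: [0.5362, -0.2336, 0.1059]
tcp_rot: [179.9, 0.0, 103.5]
wrist_force: [-3.0, -1.5, 9.0]
opening: 0.0344
time: 18.25
ee_pos: [0.5362, -0.2336, 0.1056]
tcp_rot: [179.9, 0.0, 103.5]
wrist_force: [-2.5, -0.8, 10.6]
opening: 0.0342
[ 0.53616991 -0.23356998  0.10559079] [-0.28728158  0.7002512   0.01495333]
```

View pics/s4.png

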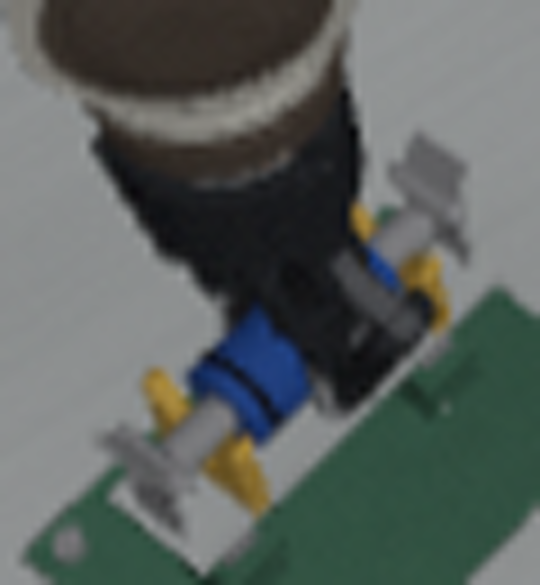

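Picture 8: both journals are in the yellow slots, with the clips beyond both ends. First contact was at TCP z≈0.126 and the steep rise came at ≈0.1065, which is the expected 19–20 mm. The slope is now the mounts' 6 N/mm. A little more push, then I'll unload and release.

```bash
python3 -m handwheel '[[0,0,0.0005,0,0,0],[0,0,0.0005,0,0,0],[0,0,0,0,0,0],[0,0,0,0,0,0],[0,0,0,0,0,0],[0,0,0,0,0,0],[0,0,0,0,0,0],[0,0,0,0,0,0]]'
python3 -m handwheel '[[0,0,-0.0005,0,0,0],[0,0,-0.0005,0,0,0],[0,0,-0.0005,0,0,0],[0,0,-0.0005,0,0,0],[0,0,0,0,0,0],[0,0,0,0,0,0],[0,0,0,0,0,0],[0,0,0,0,0,0]]'
```

```text
time: 18.97
ee_pos: [0.5362, -0.2336, 0.105]
tcp_rot: [179.9, 0.0, 103.5]
wrist_force: [-5.0, -0.5, 14.1]
opening: 0.0344
time: 19.63
ee_pos: [0.5362, -0.2335, 0.1061]
tcp_rot: [179.9, 0.0, 103.5]
wrist_force: [-3.0, -3.0, 8.0]
opening: 0.0344
```

```bash
python3 -m handwheel '[[0,0,0,0,0,0],[0,0,0,0,0,0],[0,0,0,0,0,0],[0,0,0,0,0,0],[0,0,0,0,0,0],[0,0,0,0,0,0],[0,0,0,0,0,0],[0,0,0,0,0,0]]' 1
python3 -m handwheel '[[0,0,-0.005,0,0,0],[0,0,-0.01,0,0,0],[0,0,-0.015,0,0,0],[0,0,-0.02,0,0,0],[0,0,-0.025,0,0,0],[0,0,-0.03,0,0,0],[0,0,-0.03,0,0,0],[0,0,-0.02,0,0,0]]'
python3 -m handwheel '[[0.035,0.01,0,0,0,0],[0.035,0.01,0,0,0,0],[0.035,0.01,0,0,0,0],[0.035,0.01,0,0,0,0],[0.035,0.01,0,0,0,0],[0.035,0.01,0,0,0,0],[0.035,0.01,0,0,0,0],[0,0,0,0,0,0]]'
python3 - <<'E'
from h import *
a=[]
for n,sl in(("top",(slice(180,245),slice(275,350))),("scene",(slice(185,280),slice(150,240)))):
    c=cams.camera(n); W=cloud(c); np.savez(n+"3.npz",img=c["img"],W=W)
    hsv=cv2.cvtColor(c["img"],cv2.COLOR_RGB2HSV); m=(hsv[...,0]>100)&(hsv[...,0]<130)&(hsv[...,1]>120)&(np.hypot(W[...,0]-.536,W[...,1]+.233)<.07)&(W[...,2]>.06)
    P=W[m]; print(n,m.sum(),np.median(P,0).round(4),"zmax",np.percentile(P[:,2],95).round(4),cv2.minAreaRect(P[:,:2].astype(np.float32)))
    a.append(cv2.resize(c["img"][sl],(400,int(400*(sl[0].stop-sl[0].start)/(sl[1].stop-sl[1].start))),interpolation=cv2.INTER_CUBIC))
I=np.zeros((max(x.shape[0] for x in a),800,3),np.uint8)
for i,x in enumerate(a): I[:x.shape[0],400*i:400*i+400]=x
save(I,"fin.png"); print(monitor.get_obs()["wrist_force"])
E
```

```text
time: 20.3
ee_pos: [0.536, -0.2337, 0.1049]
tcp_rot: [-180.0, -0.0, 103.5]
wrist_force: [-0.1, 1.3, 0.1]
opening: 0.0855
time: 20.97
ee_pos: [0.5361, -0.2338, 0.2643]
tcp_rot: [179.8, 0.1, 103.5]
wrist_force: [0.0, -0.4, -0.5]
opening: 0.0853
time: 21.63
ee_pos: [0.5468, 0.026, 0.2611]
tcp_rot: [179.9, -0.1, 103.8]
wrist_force: [0.4, -0.7, -0.6]
opening: 0.0855
top 137 [ 0.5356 -0.2313  0.1262] zmax 0.132 ((0.5365373492240906, -0.2308252900838852), (0.029248777776956558, 0.06500747799873352), 14.796302795410156)
scene 257 [ 0.5441 -0.2341  0.1218] zmax 0.1272 ((0.5404301881790161, -0.23328667879104614), (0.034206751734018326, 0.07125497609376907), 13.59909439086914)
[ 0.00881457 -0.17824038  0.92688113]
```

View pics/fin.png

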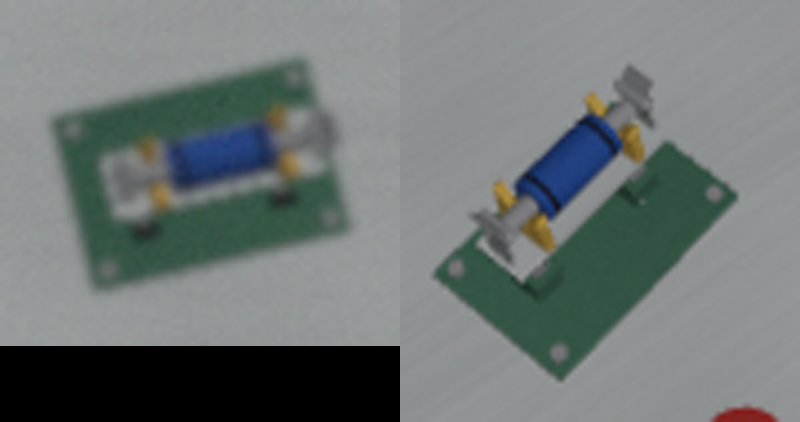

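Picture 9: the roller lies in both seats at about (590,165) in the scene half, clips over both ends, robot clear. Next I'll check height, tilt and yaw against the stand numerically.

```bash
python3 - <<'E'
from h import *
from scipy.optimize import least_squares
for n in("top","scene"):
    D=np.load(n+"3.npz"); W=D["W"]; hsv=cv2.cvtColor(D["img"],cv2.COLOR_RGB2HSV); H,S=hsv[...,0].astype(int),hsv[...,1]
    near=np.hypot(W[...,0]-.5365,W[...,1]+.2328)<.12
    a=np.radians(102.3); u=np.array([np.cos(a),np.sin(a)]); v=np.array([u[1],-u[0]])
    q=W[...,:2]-[.5365,-.2328]; al=q@u; ac=q@v; z=W[...,2]
    m=near&(H>100)&(H<130)&(S>110)&(z>.06)
    A,C,Z=al[m],ac[m],z[m]
    f=lambda p:np.hypot(C-p[0]-p[1]*A,Z-p[2]-p[3]*A)-.018
    r=least_squares(f,[0,0,.107,0],loss="soft_l1",f_scale=.0015); J=r.jac; sd=np.sqrt(np.diag(np.linalg.inv(J.T@J))*np.mean(r.fun**2)*2)
    print(n,"across,yaw,z,tilt",r.x.round(4),"sd",sd.round(4),"axial mid",np.percentile(A,[2,98]).mean().round(4))
    hp=near&(z>.068)&(z<.09)&(np.abs(ac)<.022)&((np.abs(al)<.038))&~m; 
    for lo,h in((-.062,-.05),(.05,.062)):
        k=near&(al>lo)&(al<h)&(np.abs(ac)<.012)&(z>.095); print("  journal",lo,k.sum(),np.median(ac[k]).round(4),"z",np.percentile(z[k],[50,80]).round(4))
    for lo,h in((.063,.095),(-.095,-.063)):
        k=near&(al>lo)&(al<h)&(z>.122); print("  clip tip |al|",lo,k.sum(),np.median(al[k]).round(4),np.percentile(z[k],90).round(4))
        D0=np.load(n+"0.npz")["W"]; q0=D0[...,:2]-[.5365,-.2328]; a0=q0@u; k=(np.abs(q0@v)<.03)&(a0>lo)&(a0<h)&(D0[...,2]>.122); print("     before",k.sum(),np.median(a0[k]).round(4),np.percentile(D0[...,2][k],90).round(4))
# red pins visible?
    im=D["img"].astype(int); r_=near&(z>.06)&(im[...,0]>1.8*im[...,1])&(im[...,0]>1.8*im[...,2]); print("  red px",r_.sum())
E
```

```text
top across,yaw,z,tilt [-0.001   0.001   0.1104  0.0054] sd [0.0012 0.077  0.0008 0.0458] axial mid 0.0009
  journal -0.062 20 -0.0011 z [0.1168 0.1196]
  journal 0.05 16 -0.0015 z [0.1152 0.1177]
  clip tip |al| 0.063 28 0.071 0.1343
     before 26 0.072 0.1356
  clip tip |al| -0.095 27 -0.0696 0.1392
     before 28 -0.0687 0.1393
  red px 0
scene across,yaw,z,tilt [ 1.00e-04 -1.14e-02  1.07e-01  3.30e-03] sd [0.0004 0.0208 0.0003 0.017 ] axial mid -0.0017
  journal -0.062 22 0.0027 z [0.1125 0.1153]
  journal 0.05 22 0.0037 z [0.1148 0.1191]
  clip tip |al| 0.063 33 0.071 0.1338
     before 33 0.0706 0.1339
  clip tip |al| -0.095 26 -0.0726 0.1345
     before 26 -0.0729 0.1354
  red px 0
```

Roller height equals head plate + 30 mm in both cameras, tilt and yaw are about 0.01 rad or less, the centre is within about 2 mm, and the clips are back at their shut positions. Handing in.

```bash
python3 -c "
from workcell import order; print(order.job_done())"
```

```text
the job is handed in; nothing more can be done
None
```

I took the smallest of the three blue rollers, the one on the white rack, pressed it between the stand's clips, released it and handed the job in at about 22 s. No verdict was reported.

**Press:** The roller met the clip beads at TCP z ≈ 0.126 m. The push reached about 14 N, dropped as the clips passed, and rose again about 19–20 mm lower, which is where home should be. The highest reading at the end of any call was about 14 N (roughly 16 N with the roller's weight added), under the 25 N limit. Brief peaks inside a move were not recorded.

**Last camera checks:**

| Check | Result |
|---|---|
| Roller axis height | 30 mm above the head plate (±1 mm) in both cameras |
| Yaw and tilt | about 0.01 rad or less |
| Centre | within about 2 mm of the stand's axis |
| Clip tips | within about 1.5 mm of their shut positions |
| Red pins | hidden under the journals |
| Gripper | open, about 0.26 m from the stand, about 0 N at the wrist |

**Less certain:**
- The yaw and tilt fits are loose: the standard error was 0.02 rad in the scene camera and up to 0.08 rad in the top one. A cruder box fit put the yaw nearer 0.02–0.04 rad, against the 0.05 limit.
- Pin travel and clip angle could not be read directly.
- I did not re-measure the bystanders; the arm passed well above them and felt no unexpected contact.

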